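Rock the pendulum angle gauge to its preset mark on the stud

ROBOT

A 6-joint arm with a two-finger parallel gripper is mounted at the origin on a cart in front of the work surface, level with it; the furniture and walls round the work are solid. World frame = base frame: x ahead of the robot, y to its left, z up, the work surface at z = 0. Lengths are in m, angles in rad, forces in N, time in s.
With the tool pointing down it reaches from about 0.375 to 0.9 m from the base axis. Payload 3.1 kg.
Tool frame: the origin (TCP) lies on the centre line of the jaws, within the pads' length; the fingertips stand bot.nose_length ahead of it and the grasp point (between the pads) lies 2 mm behind it (bot.nose_length is the distance from the TCP to the fingertips, in m); z points along the fingers, y is the line along which they close (so a half turn about z gives the same grasp; the last joint's range is limited). The gripper opens to 87 mm and grips with 3 to 60 N. Pads are 19 mm wide; open, the fingers measure 117 mm over their backs; the gripper's body (75 mm by 190 mm) begins 51 mm behind the grasp point.
Start: joints at [0.951, 0.527, 1.433, -0, 1.181, -0.178], TCP at [0.267, 0.565, 0.216] pointing down, gripper open.
Joint ranges: [-3.08, 3.08], [-0.75, 2.2], [0.22, 2.44], [-1.43, 4.57], [0, 2.65], [-2.85, 2.85]. Speed limits (rad/s): [2.79, 2.79, 3.14, 3.14, 3.14, 3.14].

INTERFACE

Orientations are given as a unit quaternion [w, x, y, z].
In Python, from plant import bot gives the robot as it stands.
- The arm moves only by the shell command python3 -m handwheel 'ROWS' [FORCE]. ROWS is JSON, a list of rows, each an object with "dp": the shift along the tool's x, y, z each as a share of 75 cm, from -1 to 1, a list of three; "roll": the turn about the tool's z as a share of 90 degrees, from -1 to 1; "fingers": the opening in per cent of the stroke, from 0 (shut) to 100 (fully open). In form: [{"dp": [x, y, z], "roll": roll, "fingers": fingers}, ...]. A call has 1 to 12 rows; each row is the pose to reach, as a shift and turn from the pose commanded when the call began, along the tool's axes at that moment; what a row does not reach only later rows make up. A row lasts 1/10 s, in which the tool goes at most 50 mm and 8.59 degrees, less where a joint would pass 70% of its speed; a pose out of reach is approached as far as the arm can. A call with a number of a shift or a turn outside -1 to 1 is refused whole. A call with a gripper value outside its range is refused whole. The fingers move at their own pace and stop on an object; FORCE is the grip in N (left out, the last holds). Time passes only in rows, so rows that repeat a pose let the fingers close. It gives the time, the measured TCP pose, the force, the opening and the grip force at its end, in the units of the state.
- bot.get_obs(): the state, without advancing time (a new reading comes with each control period).
- bot.get_image(name): name is "side" or "top"; returns (picture, depth): 384x512x3 uint8, red, green, blue; 384x512 float32, m along the optical axis (not along the pixel's ray), 0 where there is no reading.
- bot.camera_model(name): a dict with "mtx" (3x3 intrinsics, pixels), "R" (3x3) and "t" (3): a world point X has camera coordinates R X + t. Camera axes: x right, y down, z forward; pixel columns grow to the right and rows downward; lengths in m; the calibration is good to about 2 mm. A picture is of the moment at which its call begins. camera_model takes no time and is no camera call.
- bot.hand_in(): hands the job in; it is judged then, once.
Trained networks look in the newest picture that a camera, given by its name, has taken for a name from the list of things; names that differ only in an ending like _2 or _b are one class to them, and where a whole thing is asked for, a point or a joint stands for the part that bears it (a point fixed in the world has none). Each returns a list of dicts, best first, with "score" (0 to 1); they miss things now and then, are a little off and sometimes report something else, mostly with a low value. They report only what shows in the picture. A call takes as long as a camera call. They do not tell look-alikes from the thing itself.
- bot.look_for(label, camera): "point" ([x, y, z] in m, in world coordinates, good to about 4 mm: the middle of the surface that is visible of it).
- bot.cut_out(label, camera): "mask" (384x512 bool, what is visible of it).
- bot.place_of(label, camera): "point" ([x, y, z] in m, in world coordinates, good to about 4 mm: a listed point, or the origin of a listed thing).
The state is a dict: "time": time; "qpos": joint angles; "joint_velocities": joint speeds; "tau": joint torques, N m; "tool_pos": TCP position; "tcp_rot": TCP orientation; "force": force on the tool from outside, world axes, zero at the start; "torque": the same for the moment, N m; "grip_width": opening from 0.0 (shut) to 1.0 (fully open); "grip_force": force on a finger pad.
Only numpy, scipy, OpenCV 4.12 (cv2) and the standard library are available. Lean on these libraries where they do the work, as an engineer would, in place of code of your own. Each camera call takes 0.05 s, during which the arm holds its last target. There are 200 camera calls.

TASK

Take the pendulum angle gauge out of its compartment in the tray by its square handle and set its foot about level on top of the lumpy sprung stud, pausing there briefly so that the stud gives a little. Then rock the gauge sideways on the stud in the plane of its dial until the swinging pointer settles on the index block of the dial's ring, and finish holding it there in the gripper, still and resting on the stud. Press gently, never pushing the sprung head down to its stop, and leave everything else in the tray and on the table where it is.

Things in the scene. Friction and masses are not known exactly. Their poses are not given: they have to be found in the camera images.
- gauge: Pendulum angle gauge, about 0.3 kg, loose, upright in one of the tray's three compartments. Foot bar 92 (y) x 26 (x) x 12 mm; on it a round upright dial, 88 mm across, 18 mm thick, centre 58 mm above the underside; on top a square black handle 24 x 24 mm, 98 to 140 mm up. Origin: centre of the foot's underside; y along the foot; the white dial looks to its -x (at the start obliquely to the robot and its left).
- gauge_handle (a point): Where to grasp the gauge: on the axis of the 24 x 24 mm square handle, 122 mm above the foot's underside, same axes as the gauge. Grasped by the faces that look along y, rocking does not twist it in the fingers.
- tray: Fixed grey open tray, 182 mm (x) by 130 mm (y), walls 30 mm high and 4 mm thick, floor 4 mm. Two walls parallel to its y divide it into three compartments one behind the other, about 55 mm (x) by 122 mm (y) each. Origin: centre of the underside.
- pointer (a joint): Angle of the freely swinging pointer (a slim rod with a round weight, 33 mm long from the dial's centre) in the gauge, rad, about the gauge's +x axis through the dial's centre. 0: it points straight to the foot; positive: its tip is towards the gauge's +y. It hangs plumb, swings at about 3 Hz and takes about 2 s to settle. When the gauge is tilted by an angle -a about its own +x axis (its top leaning to +y is negative), the settled pointer reads +a.
- index (a joint): Angle of the index block (a raised dark block 10 mm wide on the inner side of the dial's ring) in the gauge, same zero and sign as the pointer. It is preset between -0.52 and -0.30 rad (towards the gauge's -y) and held by friction; not to be moved. The pointer is on the mark when both read the same.
- pointer_tip (a point): The pointer's tip, 33 mm from the dial's centre.
- index_mark (a point): The point where the pointer's tip lies when it points to the middle of the index block, 33 mm from the dial's centre.
- stud: Sprung stud, fixed to the table: an 80 x 80 mm base plate 10 mm thick with a tapered collar (46 to 52 mm across) up to 45 mm, and above it a steel head that slides down. Origin: centre of the underside.
- stud_top (a point): Highest point of the stud's head, 91 mm above the table when not pressed; it goes down with the head. The head is an uneven dome: a ball of 16 mm radius (centre 16 mm below this point) with two lower lumps on its sides that stay below the ball's tangent plane up to a tilt of 0.55 rad.
- stud_head (a joint): How far the head is pressed down, m: 0 up, 0.020 at its stop. A spring of 300 N/m with about 1 N to start it (4 N at 10 mm).
- vee_block: Steel vee block, 34 x 45 x 36 mm, loose in another compartment; leave alone.
- bush: Turned aluminium bush, flange 48 mm across, 28 mm high, loose in another compartment; leave alone.
- ring_gauge: Steel ring gauge, 64 mm across, 20 mm high, loose on the table; leave alone.
- oiler: Small oiler bottle, 27 mm across, 102 mm high, loose on the table; leave alone.
Things that resemble listed ones, but are neither listed nor needed, are in the scene too. Leave any blue look-alike of the stud alone.

How it is judged:
By the outcome, as a careful person would: the job done as asked, in the order asked, and still so for the second after the job is handed in, while the arm keeps its last pose, push and grip.
It also fails if it takes over 56 s, if anything falls off the work surface, if the arm or the gripper's body presses on something with over 40 N, if the wrist force passes 120 N, or if a joint passes its speed limit or range.

## Working session

There is one attempt and no reset: what is moved stays moved. The work goes in short steps, Python scripts to look and compute and a shell command to move; the robot and the scene stay as the last step left them, time stands still between calls to the robot, and variables do not carry over. Pictures are saved under pics/ and viewed, at most 10 in all, crops included, and the job is handed in when it is done.

```bash
mkdir -p pics; ls; cat > h.py <<'E'
from plant import bot
import numpy as np, cv2
from scipy.spatial.transform import Rotation as R
def rot(q): return R.from_quat([q[1],q[2],q[3],q[0]])
def cloud(cam,d):
    m=bot.camera_model(cam);K=np.array(m["mtx"]);v,u=np.mgrid[:384,:512]
    P=np.stack([(u-K[0,2])/K[0,0]*d,(v-K[1,2])/K[1,1]*d,d],-1)
    return (P-np.array(m["t"]))@np.array(m["R"])
def proj(cam,X):
    m=bot.camera_model(cam);c=np.array(m["R"])@np.array(X)+m["t"];p=np.array(m["mtx"])@c;return p[:2]/p[2]
E
python3 - <<'E'
from h import *
o=bot.get_obs();print(o,bot.nose_length)
ims=[]
for c in("side","top"):
    im,d=bot.get_image(c);np.save(f"{c}0.npy",d);cv2.imwrite(f"pics/{c}0.png",im[:,:,::-1])
    m=bot.camera_model(c);print(c,np.round(m["mtx"],1).tolist(),"cam at",np.round(-np.array(m["R"]).T@m["t"],3),np.round(m["R"],2).tolist())
    for l in("gauge","gauge_handle","tray","stud","stud_top","pointer_tip","index_mark"):
        print(c,l,[(np.round(r["point"],3).tolist(),round(r["score"],2)) for r in bot.place_of(l,c)])
E
```

```text
pics
{'time': 0.0, 'qpos': array([ 9.50485034e-01,  5.28471511e-01,  1.43388809e+00, -1.75806347e-05,
        1.18138503e+00, -1.78501423e-01]), 'joint_velocities': array([5.46852457e-05, 5.60883169e-04, 2.69922308e-04, 1.12360128e-03,
       8.63114319e-05, 1.46347220e-03]), 'tau': array([ 3.17404727e-05, -4.40038204e+01, -1.76596159e+01,  6.33099256e-02,
        5.81274997e-02, -1.24259600e-04]), 'tool_pos': array([0.26677883, 0.56438794, 0.21547288]), 'tcp_rot': array([-4.10933317e-04,  2.19109266e-01,  9.75699734e-01, -9.94462699e-04]), 'force': array([ 1.14718064, -0.0250237 , -1.15427452]), 'torque': array([ 0.01984995, -0.02344325,  0.00658997]), 'grip_force': 0.0, 'grip_width': 0.9999283508958478} 0.017
side [[349.8, 0.0, 253.0], [0.0, 349.8, 194.7], [0.0, 0.0, 1.0]] cam at [ 0.481 -0.821  0.435] [[0.99, -0.11, -0.0], [-0.04, -0.39, -0.92], [0.1, 0.91, -0.4]]
side gauge [([0.459, -0.309, -0.0], 0.94), ([0.641, 0.033, -0.001], 0.5)]
side gauge_handle [([0.463, -0.314, 0.124], 0.9)]
side tray [([0.499, -0.358, 0.0], 0.65)]
side stud [([0.534, 0.178, 0.0], 0.84), ([0.533, -0.092, 0.005], 0.8), ([0.678, -0.11, 0.001], 0.55)]
side stud_top [([0.533, -0.09, 0.089], 0.71), ([0.534, 0.174, 0.093], 0.43)]
side pointer_tip []
side index_mark [([0.462, -0.312, 0.122], 0.35)]
top [[438.0, 0.0, 258.9], [0.0, 438.0, 195.3], [0.0, 0.0, 1.0]] cam at [ 0.351 -0.072  1.237] [[0.0, -1.0, -0.01], [-0.98, -0.0, -0.2], [0.2, 0.01, -0.98]]
top gauge [([0.464, -0.31, 0.005], 0.73)]
top gauge_handle [([0.46, -0.308, 0.127], 0.6)]
top tray [([0.498, -0.363, -0.0], 0.64)]
top stud [([0.532, 0.18, -0.001], 0.91), ([0.531, -0.088, -0.001], 0.72)]
top stud_top [([0.495, -0.36, 0.005], 0.59), ([0.531, -0.087, 0.089], 0.57), ([0.528, 0.176, 0.088], 0.46)]
top pointer_tip [([0.528, 0.178, 0.09], 0.67)]
top index_mark [([0.448, -0.308, 0.029], 0.46), ([0.46, -0.31, 0.127], 0.29)]
```

View pics/side0.png

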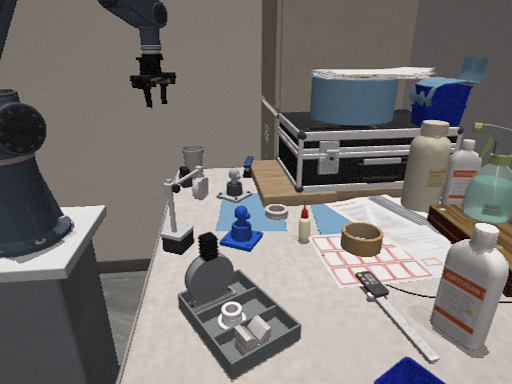

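View pics/top0.png

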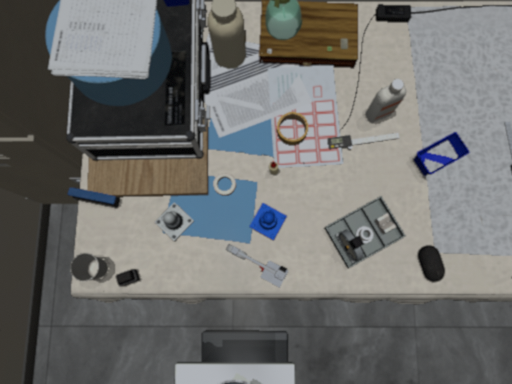

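The side view shows the gauge with its black handle at about (207,245), standing in the near-left tray compartment. The grey stud is at (235,185) and its blue look-alike at (241,225). The top view has the handle at (347,243), the grey stud at (172,218), the blue one at (267,218) and a stand at (270,265).

The tool can only shift and roll, so I'll grip the handle by its x faces. That lets the gauge rock about the finger axis. Next I'll refine the positions.

```bash
python3 - <<'E'
from h import *
A=[]
for c in("side","top"):
    P=cloud(c,np.load(f"{c}0.npy"));d=np.load(f"{c}0.npy")>0
    n=np.hypot(P[...,0]-.461,P[...,1]+.311)
    for nm,lo,hi,r in(("handle",.108,.16,.04),("handletop",.138,.15,.03),("dial",.05,.1,.06)):
        S=P[d&(n<r)&(P[...,2]>lo)&(P[...,2]<hi)]
        if len(S)<4: print(c,nm,len(S));continue
        e=np.linalg.eigh(np.cov(S[:,:2].T));print(c,nm,len(S),S.mean(0).round(3),S.min(0).round(3),S.max(0).round(3),"axis deg",np.degrees(np.arctan2(e[1][1,1],e[1][0,1])).round(1),np.sqrt(e[0]).round(4))
        if nm=="dial":A.append(S)
    T=P[d&(np.hypot(P[...,0]-.498,P[...,1]+.36)<.14)&(P[...,2]>.024)&(P[...,2]<.034)]
    r=cv2.minAreaRect((T[:,:2]*1000).astype(np.float32));print(c,"tray",r)
    n=np.hypot(P[...,0]-.532,P[...,1]-.178);S=P[d&(n<.03)&(P[...,2]>.07)&(P[...,2]<.1)];print(c,"stud",len(S),S.mean(0).round(3),S.min(0).round(3),S.max(0).round(3))
    n=np.hypot(P[...,0]-.37,P[...,1]+.09);S=P[d&(n<.12)&(P[...,2]>.03)];print(c,"stand",S.min(0).round(3) if len(S) else 0,S.max(0).round(3) if len(S) else 0)
E
```

```text
side handle 442 [ 0.462 -0.319  0.13 ] [ 0.445 -0.33   0.108] [ 0.479 -0.299  0.145] axis deg 169.1 [0.0059 0.0087]
side handletop 156 [ 0.462 -0.316  0.143] [ 0.446 -0.33   0.138] [ 0.479 -0.299  0.145] axis deg 158.4 [0.0067 0.0078]
side dial 1192 [ 0.459 -0.321  0.075] [ 0.419 -0.341  0.05 ] [ 0.503 -0.29   0.1  ] axis deg -154.9 [0.0044 0.0248]
side tray ((503.49383544921875, -360.2233581542969), (131.26974487304688, 182.26113891601562), 28.494155883789062)
side stud 82 [0.534 0.166 0.08 ] [0.518 0.154 0.07 ] [0.551 0.178 0.091]
side stand [ 0.351 -0.145  0.03 ] [0.452 0.    0.173]
top handle 130 [ 0.458 -0.307  0.139] [ 0.443 -0.326  0.108] [ 0.474 -0.293  0.15 ] axis deg 113.0 [0.0075 0.0079]
top handletop 101 [ 0.459 -0.309  0.144] [ 0.444 -0.325  0.138] [ 0.474 -0.294  0.15 ] axis deg 170.4 [0.0071 0.0073]
top dial 216 [ 0.457 -0.305  0.082] [ 0.417 -0.336  0.05 ] [ 0.499 -0.278  0.1  ] axis deg -150.6 [0.0063 0.0291]
top tray ((500.3302001953125, -357.20184326171875), (130.25643920898438, 184.4272918701172), 28.672378540039062)
top stud 133 [0.53  0.176 0.085] [0.515 0.161 0.07 ] [0.549 0.199 0.097]
top stand [ 0.348 -0.14   0.032] [0.449 0.008 0.177]
```

```bash
R='{"dp":[-0.457,-0.396,-0.107],"roll":1,"fingers":90}'; python3 -m handwheel '[{"dp":[-0.457,-0.396,-0.107],"roll":1,"fingers":80},{"dp":[-0.457,-0.396,-0.107],"roll":1,"fingers":80},{"dp":[-0.457,-0.396,-0.107],"roll":1,"fingers":80},{"dp":[-0.457,-0.396,-0.107],"roll":1,"fingers":80},{"dp":[-0.457,-0.396,-0.107],"roll":1,"fingers":80},{"dp":[-0.457,-0.396,-0.107],"roll":1,"fingers":80},{"dp":[-0.457,-0.396,-0.107],"roll":1,"fingers":80},{"dp":[-0.457,-0.396,-0.107],"roll":1,"fingers":80},{"dp":[-0.457,-0.396,-0.107],"roll":1,"fingers":80},{"dp":[-0.457,-0.396,-0.107],"roll":1,"fingers":80},{"dp":[-0.457,-0.396,-0.107],"roll":1,"fingers":80},{"dp":[-0.457,-0.396,-0.107],"roll":1,"fingers":80}]' 20
cat >> h.py <<'E'
def plan(target,ydeg=None):
    o=bot.get_obs();r=rot(o["tcp_rot"]);M=r.as_matrix()
    yaw=np.degrees(np.arctan2(M[1,1],M[0,1]))
    dp=M.T@(np.array(target)-o["tool_pos"])/.75
    print("t",round(o["time"],2),"tcp",o["tool_pos"].round(4),"q",o["qpos"].round(2),"yaw_y",yaw.round(2),"dp",dp.round(4),"roll",None if ydeg is None else round((((yaw-ydeg)+180)%360-180)/90,4),"tilt",np.degrees(np.arccos(-M[2,2])).round(2))
E
python3 -c "
from h import *
plan([.461,-.3115,.24],-62)"
```

```text
time: 2.0
tool_pos: [0.4504, 0.1492, 0.2969]
tcp_rot: [0.0, 0.845, 0.534, 0.0]
force: [0.4, -1.3, -0.5]
grip_width: 0.799
grip_force: 0.0
t 2.0 tcp [0.4504 0.1492 0.2969] q [0.08 0.22 1.69 0.   1.23 0.53] yaw_y -25.41 dp [-0.5488  0.2763  0.0759] roll 0.4066 tilt 0.03
```

```bash
python3 -m handwheel '[{"dp":[-0.549,0.276,0.076],"roll":0.407,"fingers":80},{"dp":[-0.549,0.276,0.076],"roll":0.407,"fingers":80},{"dp":[-0.549,0.276,0.076],"roll":0.407,"fingers":80},{"dp":[-0.549,0.276,0.076],"roll":0.407,"fingers":80},{"dp":[-0.549,0.276,0.076],"roll":0.407,"fingers":80},{"dp":[-0.549,0.276,0.076],"roll":0.407,"fingers":80},{"dp":[-0.549,0.276,0.076],"roll":0.407,"fingers":80},{"dp":[-0.549,0.276,0.076],"roll":0.407,"fingers":80},{"dp":[-0.549,0.276,0.076],"roll":0.407,"fingers":80},{"dp":[-0.549,0.276,0.076],"roll":0.407,"fingers":80},{"dp":[-0.549,0.276,0.076],"roll":0.407,"fingers":80},{"dp":[-0.549,0.276,0.076],"roll":0.407,"fingers":80}]' 20
python3 -c "
from h import *
plan([.461,-.3115,.126],-62)
im,d=bot.get_image('side');cv2.imwrite('pics/side1.png',cv2.resize(im[150:330,120:320,::-1],None,fx=3,fy=3))"
```

```text
time: 3.2
tool_pos: [0.4608, -0.309, 0.2394]
tcp_rot: [-0.001, 0.97, 0.243, -0.0]
force: [0.3, 0.6, 0.2]
grip_width: 0.799
grip_force: 0.0
t 3.2 tcp [ 0.4608 -0.309   0.2394] q [-0.79  0.41  1.58  0.    1.16  0.29] yaw_y -61.87 dp [-0.0014  0.0034  0.1512] roll 0.0015 tilt 0.13
```

View pics/side1.png

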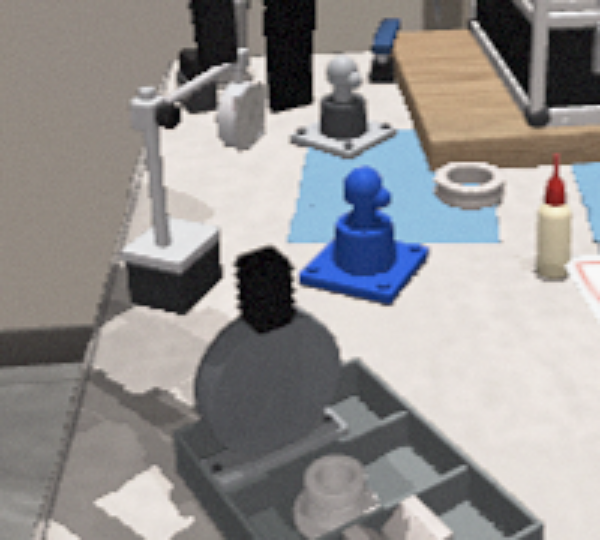

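The side crop shows the fingers above the gauge handle at about (265,290) in the crop. The grey stud is at (345,100), with nothing in the way. Descending to grasp.

```bash
python3 -m handwheel '[{"dp":[0,0.002,0.06],"roll":0,"fingers":80},{"dp":[0,0.002,0.10],"roll":0,"fingers":80},{"dp":[0,0.002,0.13],"roll":0,"fingers":80},{"dp":[0,0.002,0.151],"roll":0,"fingers":80},{"dp":[0,0.002,0.151],"roll":0,"fingers":80},{"dp":[0,0.002,0.151],"roll":0,"fingers":40},{"dp":[0,0.002,0.151],"roll":0,"fingers":20},{"dp":[0,0.002,0.151],"roll":0,"fingers":20},{"dp":[0,0.002,0.151],"roll":0,"fingers":10},{"dp":[0,0.002,0.151],"roll":0,"fingers":10},{"dp":[0,0.002,0.151],"roll":0,"fingers":0},{"dp":[0,0.002,0.151],"roll":0,"fingers":0}]' 20
python3 -c "
from h import *
plan([.461,-.3115,.126],-62)"
```

```text
time: 4.45
tool_pos: [0.4617, -0.312, 0.1265]
tcp_rot: [-0.0, 0.97, 0.242, -0.0]
force: [0.4, 0.5, 1.6]
grip_width: 0.274
grip_force: 19.8
t 4.45 tcp [ 0.4617 -0.312   0.1265] q [-0.79  0.56  1.69  0.    0.89  0.29] yaw_y -61.96 dp [-0.0005 -0.0011  0.0007] roll 0.0005 tilt 0.02
```

```bash
python3 -m handwheel '[{"dp":[0,0,-0.03],"roll":0,"fingers":0},{"dp":[0,0,-0.08],"roll":0,"fingers":0},{"dp":[0,0,-0.14],"roll":0,"fingers":0},{"dp":[0,0,-0.20],"roll":0,"fingers":0},{"dp":[0,0,-0.25],"roll":-0.1,"fingers":0},{"dp":[0,0.05,-0.3],"roll":-0.2,"fingers":0},{"dp":[-0.02,0.1,-0.3],"roll":-0.3,"fingers":0},{"dp":[-0.054,0.16,-0.3],"roll":-0.4,"fingers":0},{"dp":[-0.054,0.22,-0.3],"roll":-0.5,"fingers":0},{"dp":[-0.054,0.255,-0.3],"roll":-0.6,"fingers":0},{"dp":[-0.054,0.255,-0.3],"roll":-0.7,"fingers":0},{"dp":[-0.054,0.255,-0.3],"roll":-0.8,"fingers":0}]' 20
python3 -c "
from h import *
plan([.516,-.50,.351],84)"
```

```text
time: 5.65
tool_pos: [0.5155, -0.5005, 0.3484]
tcp_rot: [-0.002, 0.662, 0.75, 0.001]
force: [-0.9, 0.4, -3.2]
grip_width: 0.27
grip_force: 20.0
t 5.65 tcp [ 0.5155 -0.5005  0.3484] q [-0.93  0.57  0.99  0.    1.59 -1.05] yaw_y 7.1 dp [ 0.0006  0.0008 -0.0034] roll -0.8545 tilt 0.27
```

```bash
python3 -m handwheel '[{"dp":[0,0,0],"roll":-0.1,"fingers":0},{"dp":[0,0,0],"roll":-0.2,"fingers":0},{"dp":[0,0,0],"roll":-0.3,"fingers":0},{"dp":[0,0,0],"roll":-0.4,"fingers":0},{"dp":[0,0,0],"roll":-0.5,"fingers":0},{"dp":[0,0,0],"roll":-0.6,"fingers":0},{"dp":[0,0,0],"roll":-0.7,"fingers":0},{"dp":[0,0,0],"roll":-0.8,"fingers":0},{"dp":[0,0,0],"roll":-0.854,"fingers":0},{"dp":[0,0,0],"roll":-0.854,"fingers":0},{"dp":[0,0,0],"roll":-0.854,"fingers":0},{"dp":[0,0,0],"roll":-0.854,"fingers":0}]' 20
python3 -m handwheel '[{"dp":[0,0,0],"roll":0,"fingers":0},{"dp":[0,0,0],"roll":0,"fingers":0},{"dp":[0,0,0],"roll":0,"fingers":0},{"dp":[0,0,0],"roll":0,"fingers":0},{"dp":[0,0,0],"roll":0,"fingers":0},{"dp":[0,0,0],"roll":0,"fingers":0},{"dp":[0,0,0],"roll":0,"fingers":0},{"dp":[0,0,0],"roll":0,"fingers":0},{"dp":[0,0,0],"roll":0,"fingers":0},{"dp":[0,0,0],"roll":0,"fingers":0},{"dp":[0,0,0],"roll":0,"fingers":0},{"dp":[0,0,0],"roll":0,"fingers":0}]' 20
python3 -c "
from h import *
plan([.516,-.50,.351],84)
im,d=bot.get_image('side');np.save('side2.npy',d);cv2.imwrite('pics/full2.png',im[:,:,::-1])
o=bot.get_obs()['tool_pos'];c=proj('side',o-[0,0,.067]).astype(int);print(c)
cv2.imwrite('pics/side2.png',cv2.resize(im[max(c[1]-80,0):c[1]+70,c[0]-90:c[0]+90,::-1],None,fx=4,fy=4))
for l in('pointer_tip','index_mark'):print(l,bot.place_of(l,'side'))"
```

```text
time: 6.85
tool_pos: [0.5158, -0.4997, 0.3508]
tcp_rot: [-0.0, 0.056, 0.998, 0.001]
force: [0.0, -0.3, -1.9]
grip_width: 0.273
grip_force: 20.0
time: 8.05
tool_pos: [0.516, -0.4999, 0.3515]
tcp_rot: [0.0, 0.055, 0.998, 0.0]
force: [-0.0, -0.4, -2.7]
grip_width: 0.274
grip_force: 20.0
t 8.05 tcp [ 0.516  -0.4999  0.3515] q [-0.92  0.57  0.98  0.    1.59 -2.39] yaw_y 83.67 dp [ 0.0001 -0.0001  0.0006] roll -0.0036 tilt 0.0
[252 204]
pointer_tip [{'point': [0.5145, -0.516, 0.2518], 'score': 0.52}]
index_mark [{'point': [0.5323, -0.5099, 0.2527], 'score': 0.64}]
```

View pics/side2.png

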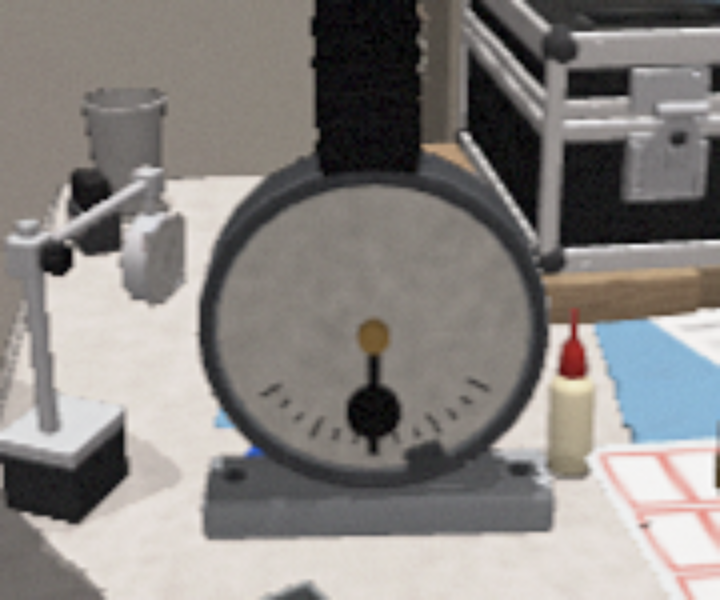

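The gauge hangs upright and faces the camera. The pointer is plumb from (373,337) to (373,455) in the crop, and the index block is at about (430,456), on the gauge's -y side as described. I'll measure its angle by rectifying the dial plane.

```bash
cat >> h.py <<'E'
def rect(im,c,yaw_x,tilt=0,half=50,s=6,off=.0085):
    """view of dial plane; c = dial centre on axis(mid thickness); yaw_x: heading of gauge +x (rad). columns: viewer's right = -gauge y"""
    gx=np.array([np.cos(yaw_x),np.sin(yaw_x),0]);right=np.array([np.sin(yaw_x),-np.cos(yaw_x),0]);up=np.array([0,0,1.])
    g=(np.arange(-half*s,half*s)+.5)/s/1000
    U,V=np.meshgrid(g,-g)
    X=np.array(c)-gx*off+U[...,None]*right+V[...,None]*up
    m=bot.camera_model('side');C=X@np.array(m['R']).T+m['t'];p=C@np.array(m['mtx']).T;p=(p[...,:2]/p[...,2:]).astype(np.float32)
    return cv2.remap(im,p[...,0],p[...,1],cv2.INTER_CUBIC)
E
python3 - <<'E'
from h import *
im=cv2.imread('pics/full2.png');o=bot.get_obs();M=rot(o["tcp_rot"]).as_matrix()
yaw=np.arctan2(M[1,1],M[0,1]);c=o["tool_pos"]+[0,0,.0]-np.array([0,0,.0645])
r=rect(im,c,yaw);cv2.line(r,(300,0),(300,20),(0,0,255),1);cv2.imwrite('pics/r2.png',r)
E
```

```text
(no output)
```

View pics/r2.png

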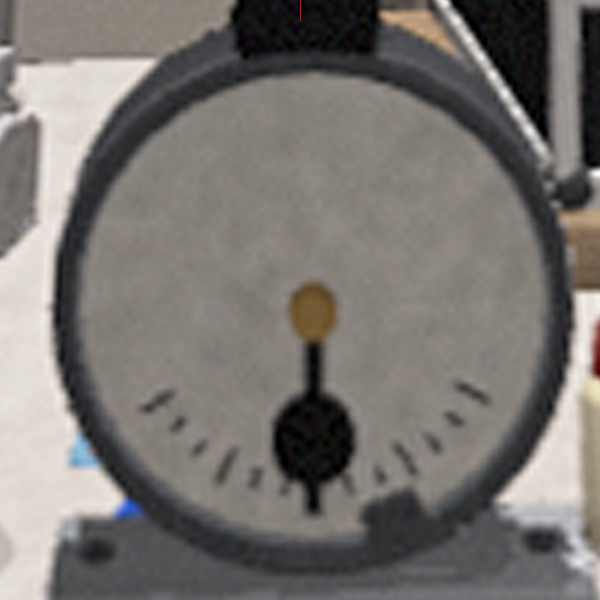

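Rectified, the dial centre is at (313,307) and the inner edge of the index block is centred at about (391,500). Allowing for the block standing proud, the index is about -0.395 rad, just past the 20° tick. Now carrying it over the grey stud.

```bash
python3 -m handwheel '[{"dp":[0.003,0.03,0],"roll":0,"fingers":0},{"dp":[0.008,0.08,0],"roll":0,"fingers":0},{"dp":[0.012,0.14,0],"roll":0,"fingers":0},{"dp":[0.017,0.20,0],"roll":0,"fingers":0},{"dp":[0.022,0.26,0],"roll":0,"fingers":0},{"dp":[0.027,0.32,0],"roll":0,"fingers":0},{"dp":[0.033,0.38,0],"roll":-0.01,"fingers":0},{"dp":[0.038,0.44,0],"roll":-0.01,"fingers":0},{"dp":[0.043,0.5,0],"roll":-0.02,"fingers":0},{"dp":[0.049,0.56,0],"roll":-0.02,"fingers":0},{"dp":[0.054,0.62,0],"roll":-0.03,"fingers":0},{"dp":[0.059,0.68,0],"roll":-0.037,"fingers":0}]' 20
python3 -c "
from h import *
plan([.532,.177,.25],87)"
```

```text
time: 9.4
tool_pos: [0.5282, 0.0136, 0.3521]
tcp_rot: [0.001, 0.026, 1.0, -0.0]
force: [0.8, 0.1, -2.3]
grip_width: 0.275
grip_force: 20.0
t 9.4 tcp [0.5282 0.0136 0.3521] q [-0.19  0.26  1.48  0.    1.4  -1.7 ] yaw_y 87.02 dp [0.0064 0.2178 0.136 ] roll 0.0002 tilt 0.08
```

```bash
python3 -m handwheel '[{"dp":[0.002,0.06,0],"roll":0,"fingers":0},{"dp":[0.004,0.12,0.02],"roll":0,"fingers":0},{"dp":[0.006,0.17,0.05],"roll":0,"fingers":0},{"dp":[0.006,0.20,0.08],"roll":0,"fingers":0},{"dp":[0.006,0.216,0.11],"roll":0,"fingers":0},{"dp":[0.006,0.216,0.136],"roll":0,"fingers":0},{"dp":[0.006,0.216,0.136],"roll":0,"fingers":0},{"dp":[0.006,0.216,0.136],"roll":0,"fingers":0}]' 20
python3 - <<'E'
from h import *
plan([.532,.177,.2135],87)
im,d=bot.get_image('side');P=cloud('side',d);cv2.imwrite('pics/full3.png',im[:,:,::-1])
cv2.imwrite('pics/side3.png',cv2.resize(im[90:240,150:320,::-1],None,fx=4,fy=4,interpolation=cv2.INTER_CUBIC))
for lo,hi,nm in((.074,.1,'stud'),(.13,.14,'foot')):
    S=P[(d>0)&(np.hypot(P[...,0]-.532,P[...,1]-.177)<.07)&(P[...,2]>lo)&(P[...,2]<hi)];print(nm,len(S),S.min(0).round(3),S.max(0).round(3),S.mean(0).round(3))
print([ (r['point'],r['score']) for r in bot.place_of('stud_top','side')],[ (r['point'],r['score']) for r in bot.place_of('gauge','side')])
E
```

```text
time: 10.2
tool_pos: [0.5326, 0.1738, 0.2499]
tcp_rot: [0.0, 0.026, 1.0, -0.0]
force: [1.2, 0.1, -3.3]
grip_width: 0.275
grip_force: 20.0
t 10.2 tcp [0.5326 0.1738 0.2499] q [ 0.12  0.4   1.56 -0.    1.18 -1.4 ] yaw_y 87.0 dp [0.001  0.0042 0.0485] roll 0.0 tilt 0.02
stud 63 [0.518 0.158 0.074] [0.548 0.178 0.092] [0.534 0.167 0.083]
foot 139 [0.493 0.154 0.13 ] [0.581 0.181 0.14 ] [0.535 0.162 0.136]
[([0.5364, -0.0889, 0.0892], 0.73), ([0.5302, 0.1761, 0.0908], 0.53)] [([0.5304, 0.1754, 0.1243], 0.88)]
```

View pics/side3.png

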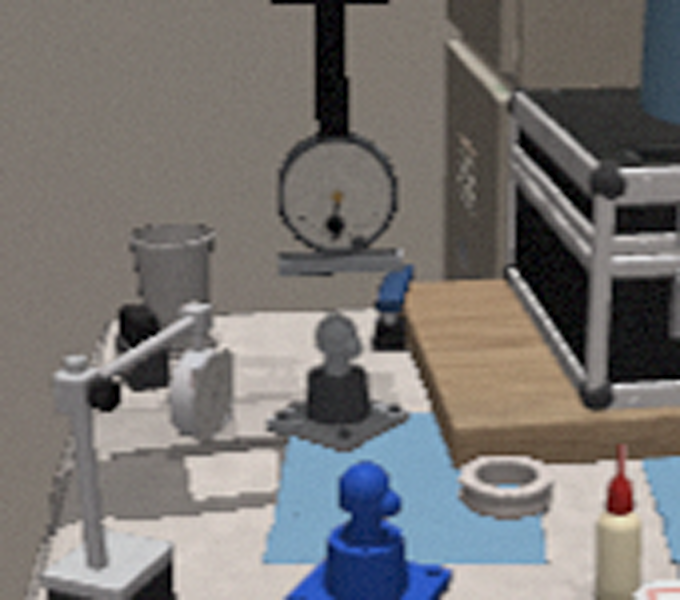

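The gauge hangs level over the grey stud, with the foot centre at about (342,262) and the stud's ball at (336,335) in the crop. I'll lower it gently with about 6 mm of press.

```bash
python3 -m handwheel '[{"dp":[0.003,0.004,0.02],"roll":0,"fingers":0},{"dp":[0.003,0.004,0.036],"roll":0,"fingers":0},{"dp":[0.003,0.004,0.045],"roll":0,"fingers":0},{"dp":[0.003,0.004,0.049],"roll":0,"fingers":0},{"dp":[0.003,0.004,0.052],"roll":0,"fingers":0},{"dp":[0.003,0.004,0.054],"roll":0,"fingers":0},{"dp":[0.003,0.004,0.056],"roll":0,"fingers":0},{"dp":[0.003,0.004,0.057],"roll":0,"fingers":0},{"dp":[0.003,0.004,0.057],"roll":0,"fingers":0},{"dp":[0.003,0.004,0.057],"roll":0,"fingers":0},{"dp":[0.003,0.004,0.057],"roll":0,"fingers":0},{"dp":[0.003,0.004,0.057],"roll":0,"fingers":0}]' 20
python3 -m handwheel '[{"dp":[0,0,0],"roll":0,"fingers":0},{"dp":[0,0,0],"roll":0,"fingers":0},{"dp":[0,0,0],"roll":0,"fingers":0},{"dp":[0,0,0],"roll":0,"fingers":0},{"dp":[0,0,0],"roll":0,"fingers":0},{"dp":[0,0,0],"roll":0,"fingers":0},{"dp":[0,0,0],"roll":0,"fingers":0},{"dp":[0,0,0],"roll":0,"fingers":0}]' 6
cat >> h.py <<'E'
def foot(im,d,c,yaw):
    "tilt of foot's front from depth: fit long axis of low points"
    P=cloud('side',d);gx=np.array([np.cos(yaw),np.sin(yaw)]);r=np.array([np.sin(yaw),-np.cos(yaw)])
    u=(P[...,:2]-c[:2])@r;w=(P[...,:2]-c[:2])@gx;z=P[...,2]-c[2]
    return u,w,z
E
python3 - <<'E'
from h import *
plan([.53,.177,.2075],87)
im,d=bot.get_image('side');np.save('side4.npy',d);cv2.imwrite('pics/full4.png',im[:,:,::-1])
cv2.imwrite('pics/side4.png',cv2.resize(im[90:215,190:290,::-1],None,fx=5,fy=5,interpolation=cv2.INTER_CUBIC))
E
```

```text
time: 11.55
tool_pos: [0.5303, 0.1769, 0.2069]
tcp_rot: [0.0, 0.026, 1.0, -0.0]
force: [-0.6, 0.0, -0.1]
grip_width: 0.274
grip_force: 20.0
time: 12.35
tool_pos: [0.5302, 0.177, 0.2067]
tcp_rot: [0.0, 0.026, 1.0, 0.0]
force: [0.5, -0.7, 0.7]
grip_width: 0.274
grip_force: 6.0
t 12.35 tcp [0.5302 0.177  0.2067] q [ 0.12  0.45  1.61  0.    1.08 -1.4 ] yaw_y 87.0 dp [ 0.0003 -0.     -0.0011] roll 0.0 tilt 0.01
```

View pics/side4.png

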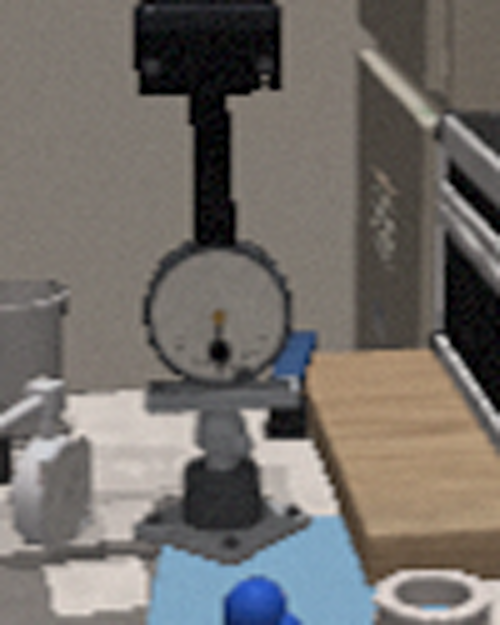

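The foot is level on the stud's head at (225,395) in the crop. The stud is carrying about 3.3 N, so the head is down roughly 7 mm. Grip is eased to 6 N, and I'll start rocking towards +x.

```bash
python3 -m handwheel '[{"dp":[-0.004,0,0],"roll":0,"fingers":0},{"dp":[-0.008,0,0],"roll":0,"fingers":0},{"dp":[-0.012,0,0.0004],"roll":0,"fingers":0},{"dp":[-0.0165,0,0.0007],"roll":0,"fingers":0},{"dp":[-0.021,0,0.0011],"roll":0,"fingers":0},{"dp":[-0.025,0,0.0016],"roll":0,"fingers":0},{"dp":[-0.029,0,0.0022],"roll":0,"fingers":0},{"dp":[-0.033,0,0.0029],"roll":0,"fingers":0},{"dp":[-0.037,0,0.0037],"roll":0,"fingers":0},{"dp":[-0.041,0,0.0045],"roll":0,"fingers":0},{"dp":[-0.045,0,0.0055],"roll":0,"fingers":0},{"dp":[-0.049,0,0.0065],"roll":0,"fingers":0}]' 6
cat > t.py <<'E'
from h import *
import sys
o=bot.get_obs();print(o["time"],o["tool_pos"].round(4),o["force"].round(2),o["torque"].round(2))
im,d=bot.get_image('side');n=sys.argv[1];np.save(f'side{n}.npy',d);cv2.imwrite(f'pics/full{n}.png',im[:,:,::-1])
yaw=np.radians(87);c=o["tool_pos"]
u,w,z=foot(im,d,c,yaw)
# white dial: bright greyish pixels on the dial plane -> ; foot: pixels near gauge below dial
m=(d>0)&(abs(w)<.03)&(abs(u)<.14)&(z>-.16)&(z<-.01)
S=bot.cut_out('gauge','side');print([round(s['score'],2) for s in S])
if S:
    K=S[0]['mask']&m
    uu,zz=u[K],z[K]
    # best tilt: template of the gauge silhouette, pivot u=0,z=.002
    best=[]
    for a in np.arange(-.1,.7,.005):
      for du in np.arange(-.006,.0061,.002):
       for dz in np.arange(-.006,.0061,.002):
        x=(uu-du)*np.cos(a)-(zz-dz)*np.sin(a); y=(uu-du)*np.sin(a)+(zz-dz)*np.cos(a)+.1225
        ins=((abs(x)<.047)&(y>-.001)&(y<.013))|(np.hypot(x,y-.058)<.045)|((abs(x)<.0125)&(y>.09)&(y<.141))
        foot_n=((abs(x)<.047)&(y>-.001)&(y<.013)).sum()
        best.append((ins.mean(),a,du,dz))
    best.sort(reverse=True);B=np.array(best[:40]);print("tilt",B[:,1].mean().round(3),B[:,1].std().round(3),B[0].round(3))
E
python3 t.py 5; python3 -c "
import cv2;im=cv2.imread('pics/full5.png');cv2.imwrite('pics/side5.png',cv2.resize(im[90:215,190:310],None,fx=5,fy=5,interpolation=cv2.INTER_CUBIC))"
```

```text
time: 13.6
tool_pos: [0.5671, 0.175, 0.2018]
tcp_rot: [0.0, 0.026, 1.0, -0.0]
force: [0.0, 0.2, 0.4]
grip_width: 0.271
grip_force: 6.0
13.6 [0.5671 0.175  0.2018] [0.04 0.22 0.41] [-0.09  0.06  0.05]
[0.82]
tilt 0.25 0.025 [0.999 0.27  0.    0.002]
```

View pics/side5.png

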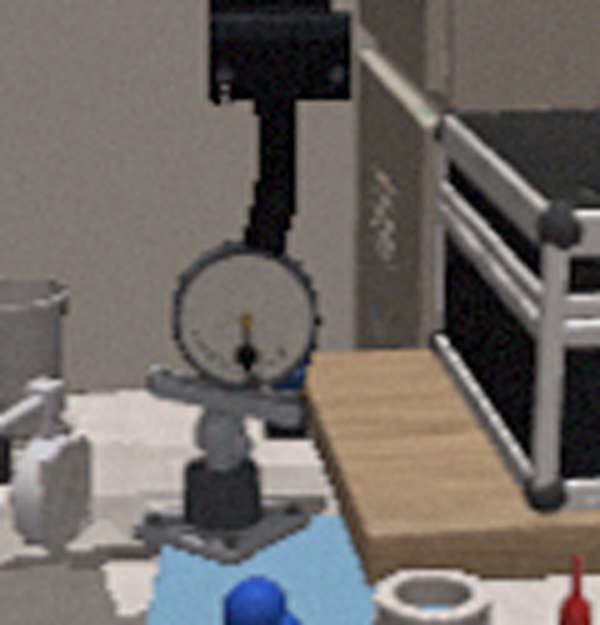

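The gauge is rocking to the right about the fingers as planned. The foot runs from (148,375) to (303,410) in the crop and the hub is at (247,318). I need a sharper tilt measurement, so I'll fit a rendered silhouette and check it on the level picture.

```bash
cat > fit.py <<'E'
from h import *
from scipy.optimize import minimize
def sil(c,a,yaw=np.radians(87),S=8):
    gx=np.array([np.cos(yaw),np.sin(yaw),0]);gy=np.array([-np.sin(yaw),np.cos(yaw),0]);up=np.array([0,0,1.])
    y=np.cos(a)*gy+np.sin(a)*up; z=-np.sin(a)*gy+np.cos(a)*up
    t=np.linspace(0,2*np.pi,60)
    parts=[[(sx*.013,sy*.046,q) for sx in(-1,1) for sy in(-1,1) for q in(0,.012)],[(sx*.009,.044*np.cos(k),.058+.044*np.sin(k)) for sx in(-1,1) for k in t]]
    m=bot.camera_model('side');M=np.zeros((100*S,100*S),np.uint8)
    for p in parts:
        p=np.array(p);X=c+p[:,:1]*gx+p[:,1:2]*y+(p[:,2:]-.058)*z
        C=X@np.array(m['R']).T+m['t'];q=C@np.array(m['mtx']).T;q=q[:,:2]/q[:,2:]
        q=((q-[190,110]+.5)*S*16).astype(np.int32)
        cv2.fillConvexPoly(M,cv2.convexHull(q),1,shift=4)
    return cv2.resize(M.astype(np.float32),(100,100),interpolation=cv2.INTER_AREA)
def fit(n,tcp,a0):
    d=np.load(f'side{n}.npy');P=cloud('side',d);yaw=np.radians(87)
    gx=np.array([np.cos(yaw),np.sin(yaw)]);w=(P[...,:2]-tcp[:2])@gx
    obs=((d>0)&(abs(w)<.035)).astype(np.float32)[110:210,190:290]
    def zone(c,a):  # ignore handle/fingers and stud
        W=np.ones((100,100),np.float32)
        v,u=np.mgrid[110:210,190:290];m=bot.camera_model('side')
        def px(X): return proj('side',X)
        h=px(np.array(c)+.046*np.array([np.sin(a)*np.sin(yaw),0,np.cos(a)])); W[(abs(u-h[0])<9)&(v<h[1]+2)]=0; W[v<h[1]-3]=0
        s=px([.531,.177,.075]); W[(abs(u-s[0])<9)&(v>s[1]-9)]=0; W[v>s[1]-9+14]=0
        return W
    c0=tcp+np.array([-.066*np.sin(a0),0,-.066*np.cos(a0)]);W=zone(c0,a0)
    f=lambda p:(W*(sil(c0+[p[0]/1e3,p[2]/1e3,p[1]/1e3],p[3]/20)-obs)**2).sum()
    best=min((minimize(f,[0,0,0,s*20],method='Nelder-Mead',options=dict(initial_simplex=np.array([0,0,0,s*20])+np.vstack([np.zeros(4),3*np.eye(4)]))) for s in(a0-.06,a0+.04)),key=lambda r:r.fun)
    c=c0+best.x[[0,2,1]]/1e3;print(n,"tilt",round(best.x[3]/20,3),"centre",c.round(4),"handle-derived",round(np.arctan2(tcp[0]-c[0],tcp[2]+.002-c[2]),3),"cost",round(best.fun,1));return best.x[3]/20
if __name__=="__main__":
    import sys
    fit(4,np.array([.5302,.177,.2067]),0.);fit(5,np.array([.5671,.175,.2018]),.28)
E
time python3 fit.py
```

```text
4 tilt -0.028 centre [0.5339 0.1754 0.1423] handle-derived -0.056 cost 18.8
5 tilt 0.254 centre [0.5499 0.1771 0.1386] handle-derived 0.257 cost 21.3
real	0m0.866s
user	0m1.278s
sys	0m0.055s
```

```bash
python3 -m handwheel '[{"dp":[-0.004,0,0.0012],"roll":0,"fingers":0},{"dp":[-0.008,0,0.0024],"roll":0,"fingers":0},{"dp":[-0.012,0,0.0036],"roll":0,"fingers":0},{"dp":[-0.0153,0,0.0048],"roll":0,"fingers":0},{"dp":[-0.0153,0,0.0048],"roll":0,"fingers":0},{"dp":[-0.0153,0,0.0048],"roll":0,"fingers":0},{"dp":[-0.0153,0,0.0048],"roll":0,"fingers":0},{"dp":[-0.0153,0,0.0048],"roll":0,"fingers":0},{"dp":[-0.0153,0,0.0048],"roll":0,"fingers":0},{"dp":[-0.0153,0,0.0048],"roll":0,"fingers":0},{"dp":[-0.0153,0,0.0048],"roll":0,"fingers":0},{"dp":[-0.0153,0,0.0048],"roll":0,"fingers":0}]' 6
python3 -m handwheel '[{"dp":[0,0,0],"roll":0,"fingers":0},{"dp":[0,0,0],"roll":0,"fingers":0},{"dp":[0,0,0],"roll":0,"fingers":0},{"dp":[0,0,0],"roll":0,"fingers":0},{"dp":[0,0,0],"roll":0,"fingers":0},{"dp":[0,0,0],"roll":0,"fingers":0},{"dp":[0,0,0],"roll":0,"fingers":0},{"dp":[0,0,0],"roll":0,"fingers":0},{"dp":[0,0,0],"roll":0,"fingers":0},{"dp":[0,0,0],"roll":0,"fingers":0},{"dp":[0,0,0],"roll":0,"fingers":0},{"dp":[0,0,0],"roll":0,"fingers":0}]' 6
python3 t.py 6; python3 - <<'E'
from fit import *
o=bot.get_obs();a=fit(6,o["tool_pos"],.36)
# average several pictures for a sharp look
ims=np.mean([bot.get_image('side')[0].astype(float) for _ in range(6)],0).astype(np.uint8)
cv2.imwrite('pics/avg6.png',ims[:,:,::-1])
cv2.imwrite('pics/side6.png',cv2.resize(ims[125:180,210:270,::-1],None,fx=10,fy=10,interpolation=cv2.INTER_CUBIC))
for l in('pointer_tip','index_mark'):print(l,bot.place_of(l,'side'))
E
```

```text
time: 14.9
tool_pos: [0.5784, 0.1745, 0.1983]
tcp_rot: [0.0, 0.026, 1.0, 0.0]
force: [0.0, -0.1, 0.9]
grip_width: 0.274
grip_force: 6.0
time: 16.1
tool_pos: [0.5783, 0.1745, 0.1982]
tcp_rot: [-0.0, 0.026, 1.0, 0.0]
force: [0.4, 0.2, -0.2]
grip_width: 0.274
grip_force: 6.0
16.1 [0.5783 0.1745 0.1982] [ 0.37  0.15 -0.18] [-0.04 -0.18  0.03]
[0.68, 0.37]
tilt 0.343 0.023 [ 0.993  0.33  -0.002  0.002]
6 tilt 0.337 centre [0.5548 0.1774 0.1368] handle-derived 0.356 cost 22.3
pointer_tip [{'point': [0.5486, 0.1619, 0.1018], 'score': 0.37}]
index_mark [{'point': [0.5551, 0.1655, 0.1016], 'score': 0.62}]
```

View pics/side6.png

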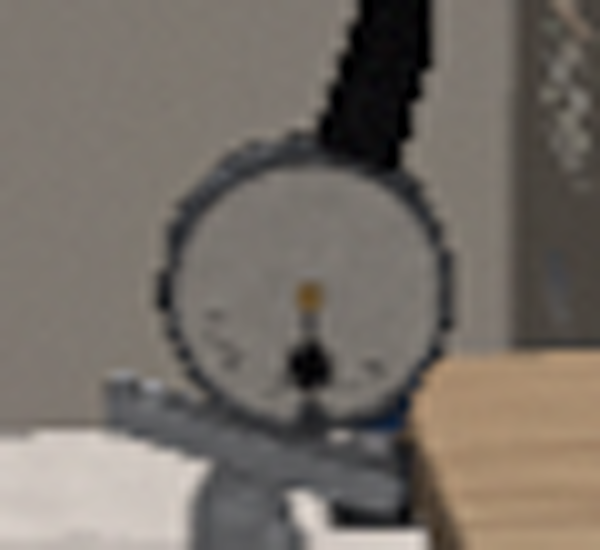

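The pointer, at x≈308, now hangs near the index block, which spans about x 290–345 at y≈412. I'll measure the remaining offset with polar intensity profiles, calibrated on the close-up picture.

```bash
cat > pol.py <<'E'
from h import *
from scipy.ndimage import map_coordinates
def prof(f,c,yaw,radii=(.034,.0355,.037),drop=.0012):
    im=cv2.imread(f'pics/{f}.png').astype(np.float32).mean(2)
    r=rect(im,np.array(c),yaw,s=6,half=50)
    # refine dial centre: centroid of bright disc, rough
    from math import pi
    def ringscore(p):
        t=np.linspace(0.6,2*pi-.6,200);s=lambda R:map_coordinates(r,[300+p[1]*6+R*6*np.cos(t),300+p[0]*6+R*6*np.sin(t)],order=1)
        return s(41.)-s(37.)
    g=[(ringscore((x,y)).mean(),x,y) for x in np.arange(-8,8.1,.5) for y in np.arange(-8,8.1,.5)]
    _,x0,y0=min(g)
    t=np.arange(-.9,.91,.05)
    I=np.mean([map_coordinates(r,[300+(y0+drop*1e3)*6+R*6e3*np.cos(t),300+x0*6+R*6e3*np.sin(t)],order=1) for R in radii],0)
    Ih=map_coordinates(r,[300+(y0+drop*1e3)*6+.022*6e3*np.cos(t),300+x0*6+.022*6e3*np.sin(t)],order=1)
    def cen(I,lo,hi):
        # symmetrised weight centroid
        w=np.clip(np.percentile(I,80)-15-I,0,None)*((t>=lo)&(t<=hi));return (w*t).sum()/w.sum()
    print(f,"centre corr mm",x0,y0);print(" block",np.round(I).astype(int).tolist());print(" bob  ",np.round(Ih).astype(int).tolist())
    k=t[np.argmin(I)];print(" block at",round(cen(I,k-.3,k+.3),3)," bob at",round(cen(Ih,-.5,.5),3))
if __name__=="__main__":
    prof("full2",[.516,-.4999,.287],np.radians(83.67))
    prof("full4",[.5325,.1754,.1423],np.radians(87))
    prof("full5",[.5499,.1771,.1386],np.radians(87))
    prof("avg6",[.5548,.1774,.1368],np.radians(87))
E
python3 pol.py
```

```text
full2 centre corr mm 2.0 2.0
 block [120, 120, 121, 118, 120, 121, 125, 119, 116, 115, 117, 116, 112, 117, 116, 115, 114, 118, 117, 115, 115, 119, 120, 75, 44, 48, 48, 47, 48, 106, 123, 121, 125, 124, 126, 130, 128]
 bob   [128, 128, 129, 125, 128, 132, 130, 128, 127, 127, 129, 125, 61, -5, 14, 10, 7, 13, 16, 17, 16, 15, 15, 10, 28, 105, 133, 129, 127, 132, 131, 128, 125, 122, 121, 127, 130]
 block at 0.385  bob at 0.006
full4 centre corr mm 0.0 1.0
 block [113, 110, 112, 111, 112, 114, 114, 111, 110, 110, 109, 109, 109, 110, 109, 107, 103, 100, 97, 98, 110, 111, 99, 78, 61, 54, 52, 57, 74, 97, 111, 115, 110, 109, 111, 114, 112]
 bob   [118, 120, 120, 118, 118, 119, 121, 123, 124, 118, 111, 100, 76, 49, 24, 6, 2, 1, -2, -1, 4, 9, 20, 43, 66, 88, 108, 117, 121, 124, 122, 119, 118, 116, 115, 116, 118]
 block at 0.379  bob at 0.008
full5 centre corr mm -1.0 0.5
 block [118, 116, 112, 112, 111, 110, 112, 113, 111, 106, 109, 114, 114, 109, 111, 107, 95, 77, 61, 47, 43, 52, 68, 86, 105, 114, 114, 115, 119, 115, 112, 111, 112, 113, 113, 109, 110]
 bob   [119, 120, 119, 118, 119, 121, 121, 119, 117, 112, 97, 79, 61, 39, 21, 11, 4, 6, 10, 8, 2, 6, 22, 42, 66, 81, 92, 105, 113, 115, 117, 120, 121, 120, 118, 116, 115]
 block at 0.089  bob at -0.0
avg6 centre corr mm -1.5 0.5
 block [112, 109, 110, 109, 109, 112, 114, 114, 113, 113, 111, 108, 107, 111, 111, 101, 76, 51, 37, 41, 53, 75, 94, 106, 110, 109, 109, 111, 113, 113, 109, 108, 110, 110, 112, 115, 114]
 bob   [121, 118, 118, 118, 117, 116, 118, 122, 124, 119, 112, 98, 71, 44, 23, 9, 7, 6, 3, 3, 5, 5, 12, 33, 57, 82, 102, 110, 115, 120, 119, 117, 116, 117, 117, 115, 115]
 block at 0.027  bob at 0.014
```

The calibrated profiles agree: about 0.36 rad of rocking so far and about 0.017 rad to go. I'll nudge it 2 mm further, firm the grip a little and let the pointer settle.

```bash
python3 -m handwheel '[{"dp":[-0.0014,0,0.0005],"roll":0,"fingers":0},{"dp":[-0.0028,0,0.001],"roll":0,"fingers":0},{"dp":[-0.0028,0,0.001],"roll":0,"fingers":0},{"dp":[-0.0028,0,0.001],"roll":0,"fingers":0},{"dp":[-0.0028,0,0.001],"roll":0,"fingers":0},{"dp":[-0.0028,0,0.001],"roll":0,"fingers":0}]' 6
python3 -m handwheel '[{"dp":[0,0,0],"roll":0,"fingers":0},{"dp":[0,0,0],"roll":0,"fingers":0},{"dp":[0,0,0],"roll":0,"fingers":0},{"dp":[0,0,0],"roll":0,"fingers":0},{"dp":[0,0,0],"roll":0,"fingers":0},{"dp":[0,0,0],"roll":0,"fingers":0},{"dp":[0,0,0],"roll":0,"fingers":0},{"dp":[0,0,0],"roll":0,"fingers":0},{"dp":[0,0,0],"roll":0,"fingers":0},{"dp":[0,0,0],"roll":0,"fingers":0},{"dp":[0,0,0],"roll":0,"fingers":0},{"dp":[0,0,0],"roll":0,"fingers":0}]' 10
python3 -m handwheel '[{"dp":[0,0,0],"roll":0,"fingers":0},{"dp":[0,0,0],"roll":0,"fingers":0},{"dp":[0,0,0],"roll":0,"fingers":0},{"dp":[0,0,0],"roll":0,"fingers":0},{"dp":[0,0,0],"roll":0,"fingers":0},{"dp":[0,0,0],"roll":0,"fingers":0},{"dp":[0,0,0],"roll":0,"fingers":0},{"dp":[0,0,0],"roll":0,"fingers":0},{"dp":[0,0,0],"roll":0,"fingers":0},{"dp":[0,0,0],"roll":0,"fingers":0},{"dp":[0,0,0],"roll":0,"fingers":0},{"dp":[0,0,0],"roll":0,"fingers":0}]' 10
python3 t.py 7; python3 - <<'E'
from fit import *
from pol import prof
o=bot.get_obs();a=fit(7,o["tool_pos"],.38)
ims=np.mean([bot.get_image('side')[0].astype(float) for _ in range(6)],0).astype(np.uint8)
cv2.imwrite('pics/avg7.png',ims[:,:,::-1])
cv2.imwrite('pics/side7.png',cv2.resize(ims[120:215,195:285,::-1],None,fx=6,fy=6,interpolation=cv2.INTER_CUBIC))
prof("avg7",[.5555,.1774,.1365],np.radians(87))
E
```

```text
time: 17.2
tool_pos: [0.5803, 0.1743, 0.1974]
tcp_rot: [-0.0, 0.026, 1.0, -0.0]
force: [-0.1, -1.1, 0.3]
grip_width: 0.274
grip_force: 6.0
time: 18.4
tool_pos: [0.5804, 0.1743, 0.1974]
tcp_rot: [-0.0, 0.026, 1.0, -0.0]
force: [-0.6, -0.7, 0.1]
grip_width: 0.272
grip_force: 10.0
time: 19.6
tool_pos: [0.5804, 0.1744, 0.1975]
tcp_rot: [0.0, 0.026, 1.0, 0.0]
force: [0.0, 0.2, 0.4]
grip_width: 0.271
grip_force: 10.0
19.6 [0.5804 0.1744 0.1975] [0.01 0.22 0.38] [-0.08  0.19 -0.02]
[0.74, 0.29]
tilt 0.361 0.023 [ 0.993  0.35  -0.002  0.002]
7 tilt 0.353 centre [0.5557 0.1774 0.1365] handle-derived 0.374 cost 17.8
avg7 centre corr mm -1.0 0.5
 block [115, 113, 113, 111, 111, 112, 111, 112, 111, 109, 106, 107, 111, 114, 112, 99, 80, 57, 44, 46, 63, 81, 100, 110, 115, 114, 115, 113, 111, 112, 115, 113, 109, 108, 112, 113, 113]
 bob   [118, 118, 118, 117, 117, 119, 122, 122, 118, 115, 105, 86, 66, 43, 21, 7, -2, 0, 7, 8, 0, -1, 17, 40, 67, 87, 97, 108, 117, 119, 119, 118, 117, 116, 116, 116, 116]
 block at 0.022  bob at 0.004
```

View pics/side7.png

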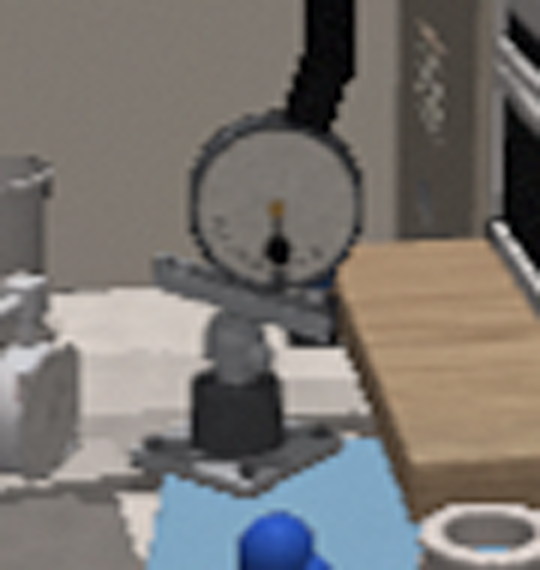

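The pointer bob at (278,250) hangs over the middle of the index block at about (278,283). The profiles put block and pointer within about 0.015 rad. The load on the stud is about 3 N and steady, well short of its stop, so I'm handing in.

```bash
python3 -c "
from plant import bot
print(bot.hand_in())"
```

```text
the job is handed in; nothing more can be done
None
```

The job is handed in at about 20 s: the gauge is held still on the grey stud, tilted with its pointer about 0.015 rad from the middle of the index block by camera, pressing with roughly 3 N; hand-in gave no verdict.

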